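Lock the label roll on its spindle with the hairpin clip

ROBOT

A 6-joint arm with a two-finger parallel gripper is mounted at the origin on a cart in front of the work surface, level with it; the furniture and walls round the work are solid. World frame = base frame: x ahead of the robot, y to its left, z up, the work surface at z = 0. Lengths are in mm, angles in degrees, forces in N, time in s.
With the tool pointing down it reaches from about 350 to 850 mm from the base axis. Payload 8.1 kg.
Tool frame: the origin (TCP) lies where the fingers leave the gripper's body, on its centre line; the fingertips stand 73 mm ahead of it and the grasp point (between the pads) lies 54 mm ahead of it; z points along the fingers, y is the line along which they close (so a half turn about z gives the same grasp; the last joint's range is limited). The gripper opens to 85 mm and grips with 20 to 120 N. Pads are 22 mm wide; open, the fingers measure 114 mm over their backs; the gripper's body (76 mm by 85 mm) begins 54 mm behind the grasp point. The pads swing forward as they close: fully open they stand 13 mm farther back than shut.
Start: joints at [69.935, 7.471, 85.268, -0, 87.261, -4.893], TCP at [157.008, 579.098, 303.892] pointing down, gripper open.
Joint ranges: [-169.43, 169.43], [-51.17, 129.36], [1.28, 143.12], [-76.62, 256.62], [0, 156.53], [-152.29, 152.29]. Speed limits (degrees/s): [136.94, 136.94, 159.86, 180, 180, 180].

INTERFACE

Orientations are given as [roll, pitch, yaw] about the fixed x, y, z axes, in that order (R = Rz(yaw) Ry(pitch) Rx(roll)).
In Python, from bench import sense, optics, r gives the robot as it stands.
- The arm moves only by the tool servo_tool, never from a script. Its argument "plan" is a list that holds one entry, the list of rows, each a list of 5 numbers: the shift along the world's x, y, z in m, then the turn about the world's z in degrees, then the finger opening in m, from 0 to 0.0854. A call has 1 to 10 rows; each row shifts and turns the commanded pose from where the row before left it; what a row does not reach is not made up. A row lasts 1/10 s, in which the tool goes at most 50 mm and 8.59 degrees, less where a joint would pass 70% of its speed; a pose out of reach is approached as far as the arm can. A call is refused whole if a number of a shift passes 0.05 or a number of a turn 8.59, either way. A call with a gripper value outside its range is refused whole. The fingers move at their own pace and stop on an object; "force" is the grip in N (left out, the last holds). Time passes only in rows, so rows that do not move let the fingers close. It gives the time, the measured TCP pose, the force, the opening and the grip force at its end, in the units of the state.
- sense(): the state, without advancing time (a new reading comes with each control period).
- optics.snapshot(name): name is "side" or "top"; returns a dict with "frame" (420x560x3 uint8, blue, green, red), "fx", "fy", "cx", "cy" (pixels), "cam_to_world" (4x4, takes a point from camera to world coordinates). Camera axes: x right, y down, z forward; pixel columns grow to the right and rows downward; lengths in mm; the calibration is good to about 2 mm. A picture is of the moment at which its call begins. There is no depth.
- r.hand_in(): hands the job in; it is judged then, once.
The state is a dict: "time": time; "joint_pos": joint angles; "qd": joint speeds; "joint_efforts": joint torques, N m; "tool_pos": TCP position; "tcp_rot": TCP orientation; "ft_force": force on the tool from outside, world axes, zero at the start; "wrist_torque": the same for the moment, N m; "finger_gap": finger opening in mm; "grip_force": force on a finger pad.
Only numpy, scipy, OpenCV 4.12 (cv2) and the standard library are available. Lean on these libraries where they do the work, as an engineer would, in place of code of your own. Each camera call takes 0.05 s, during which the arm holds its last target. There are 200 camera calls.

TASK

Push the label roll back along its spindle until it is fully home, then take the hairpin clip by its red tab from the wooden block and slide its straight leg down through the cross hole near the spindle's front end until the clip is fully seated and its sprung leg has snapped round the shank. Feel for the hole gently - never force the clip against the holder - let go of it, and leave the other things on the counter where they are.

Things in the scene. Friction and masses are not known exactly. Their poses are not given: they have to be found in the camera images.
- roll (a joint): how far the white label roll (56 mm diameter, 36 mm long; blue core bush, 24 mm diameter, sticking out 20 mm in front) stands out from home, m: 0 = home against a firm stop, at most 0.05. Slides on the spindle with about 2.5 N of friction, stays where left. While out, the bush covers the cross hole; home, its front lies 18 mm to +x of spindle_axis.
- roll_face (a point): point on the roll's flat front face, 20 mm straight above the spindle's axis (8 mm below the roll's rim, 8 mm above the bush). Moves with the roll; axes as spindle_axis.
- spindle_axis (a point): point on the spindle's axis, 75 mm above the counter; -x along the spindle to its free front end, z up. The cross hole, 6 mm along the spindle and 6.6 mm across, straight down through the shank, is centred on the axis up to 9 mm to +x or -x of this point: clamping varies, no reading tells. The spindle ends 20 mm in front of the hole.
- clip_grip (a point): centre of the clip's red tab, to grip: 12 mm thick along x, 24 mm along y, 24 mm high. At the start it is 82 mm above the counter: the clip stands upright in a slot of a fixed wooden block, 36 x 50 mm and 48 mm high; lift 40 mm to clear it. Seated: 40 mm above the spindle's axis, clip's plane (y-z) square to the spindle, sprung leg on either side.
- clip_tip (a point): rounded tip of the clip's straight leg, 66 mm below the tab's centre along the clip's -z; same axes. Seated: 26 mm below the spindle's axis.
- clip_leg (a joint): spread of the clip's sprung leg, rad: 0 = at rest. It bellies round the shank, kinks in 50 mm below the tab's centre and flares at its tip 59 mm below. Pushed over the shank it spreads to 0.05 to 0.13 and springs back to nearly 0 as it snaps round; the push peaks at about 4 to 14 N, 12 to 17 mm before the shoulder meets the shank.
- bell: shiny counter bell with a black foot, 80 mm across, 54 mm high; bystander; origin: centre of its underside
- mints: small red tin with a cream lid, 60 x 92 x 23 mm; bystander; origin: centre of its underside
- cookie: round scalloped biscuit, 65 mm across, 9 mm thick; bystander; origin: centre of its underside
- stamp: wooden hand stamp, 26 x 50 x 60 mm; bystander; origin: centre of its underside
- clip: hairpin clip, steel wire 4 mm thick, 40 g. Origin on the straight leg, 40 mm below the tab's centre; z up the leg, sprung leg on the +y side. A small red shoulder plate on the leg (12 x 15.5 x 4 mm, underside 34 mm below the tab's centre) is the stop: it rests on the block at the start and flat on the shank when seated.
- stand: grey label-roll holder, fixed to the counter: base plate 116 x 92 x 8 mm, round-topped back plate, level steel spindle 16 mm in diameter, which cannot turn or shift. Origin: centre under the base, 75 mm below and 34 mm to +x of spindle_axis; same axes.
- spindle_slot (a point): point 1.5 mm above spindle_axis, at the floor of the slot that runs along the top of the spindle's last 44 mm: 6.6 mm wide, edges bevelled to 10.6 mm at the top, which is 5.9 mm above the axis. The hole opens in the slot's floor; the clip's tip slides along the floor and drops in there. Same axes.

How it is judged (in metres and radians):
On the way, in this order (a step that is already met when the one before it is completed fails the run):
1. the roll is pushed home (within 3 mm) (value of joint roll below 0.003 m), for 0.2 s.
2. with the roll home, the clip's straight leg has come out below the shank, upright through the cross hole (value of joint roll below 0.003 m and z of clip_tip in the frame of spindle_axis below -0.011 m and y of clip_tip in the frame of spindle_axis between -0.004 and 0.004 m and x of clip_tip in the frame of spindle_axis between -0.015 and 0.015 m and z of clip_grip in the frame of spindle_axis above 0.03 m), for 0.1 s.
At the end, for the whole second after the job is handed in: The roll is home (within 3 mm); the clip's straight leg stands upright (within 0.2 rad) through the spindle's cross hole, the clip seated to within 3 mm of its full depth, the sprung leg closed round the shank (less than 0.05 rad from rest), the clip at rest and let go (value of joint roll below 0.003 m and z of clip_grip in the frame of spindle_axis between 0.037 and 0.043 m and y of clip_grip in the frame of spindle_axis between -0.006 and 0.006 m and x of clip_grip in the frame of spindle_axis between -0.015 and 0.015 m and z of clip_tip in the frame of spindle_axis below -0.022 m and y of clip_tip in the frame of spindle_axis between -0.004 and 0.004 m and x of clip_tip in the frame of spindle_axis between -0.015 and 0.015 m and value of joint clip_leg below 0.05 rad and linear speed of clip below 0.02 m/s and angle between clip's own z axis and vertical below 0.2 rad); the robot touches nothing.
It fails at once if the clip is pressed against the roll holder with more than 35 N (contact force between clip and stand above 35 N).
It fails at once if a bystander (bell, tin, biscuit, stamp) is moved by more than 30 mm (distance of any of bell, mints, cookie, stamp from where it was at the start of the episode above 0.03 m).
It also fails if it takes over 61 s, if anything falls off the work surface, if the arm or the gripper's body presses on something with over 40 N, if the wrist force passes 120 N, or if a joint passes its speed limit or range.

## Working session

There is one attempt and no reset: what is moved stays moved. The work goes in short steps, Python scripts to look and compute and a tool call to move; the robot and the scene stay as the last step left them, time stands still between calls to the robot, and variables do not carry over. Pictures are saved under pics/ and viewed, at most 10 in all, crops included, and the job is handed in when it is done.

Besides the shell and the picture viewer there is one more tool, called after ">>>" as name(argument=value, ...) on one line, values as JSON. servo_tool: Moves the arm, as the interface text tells. Its arguments: {"type":"object","properties":{"plan":{"type":"array"},"force":{"type":"number"}},"required":["plan"]}

```bash
mkdir -p pics
cat > h.py <<'E'
import sys; sys.path.insert(0,'.')
import numpy as np, cv2
from bench import sense, optics, r
def snap(n,f=None):
    s=optics.snapshot(n)
    if f: cv2.imwrite('pics/'+f,s['frame'])
    return s
def ray(s,u,v):
    T=np.array(s['cam_to_world']);d=T[:3,:3]@np.array([(u-s['cx'])/s['fx'],(v-s['cy'])/s['fy'],1.]);return T[:3,3],d/np.linalg.norm(d)
def onz(s,u,v,z):
    o,d=ray(s,u,v);return o+d*(z-o[2])/d[2]
def tri(s1,p1,s2,p2):
    A=np.zeros((3,3));b=np.zeros(3);L=[]
    for s,p in((s1,p1),(s2,p2)):
        o,d=ray(s,*p);P=np.eye(3)-np.outer(d,d);A+=P;b+=P@o;L.append((o,P))
    x=np.linalg.solve(A,b);return x,[np.linalg.norm(P@(x-o)) for o,P in L]
def proj(s,X):
    T=np.linalg.inv(np.array(s['cam_to_world']));c=T[:3,:3]@np.array(X)+T[:3,3]
    return c[0]/c[2]*s['fx']+s['cx'],c[1]/c[2]*s['fy']+s['cy']
E
python3 - <<'E'
from h import *
a=snap('side','s0.png');b=snap('top','t0.png')
for s in(a,b): print(np.round(s['cam_to_world'],3).tolist(),s['fx'],s['cx'],s['cy'])
print(sense())
E
```

```text
[[0.824, -0.348, 0.447, 68.769], [-0.566, -0.494, 0.66, -686.488], [-0.009, -0.797, -0.604, 604.711], [0.0, 0.0, 0.0, 1.0]] 393.19517305598055 281.16686692180366 209.40640393218825
[[-0.004, -0.993, 0.119, 337.543], [-1.0, 0.006, 0.021, -120.001], [-0.022, -0.119, -0.993, 1227.752], [0.0, 0.0, 0.0, 1.0]] 486.5811287637582 276.86192357617654 202.58150396493826
{'time': 0.1, 'joint_pos': array([ 6.99364203e+01,  7.51371101e+00,  8.53231072e+01, -1.37382183e-03,
        8.72607333e+01, -4.89322057e+00]), 'qd': array([ 0.05578508, -0.06943292, -0.22534523, -0.0097278 ,  0.02998483,
       -0.0533459 ]), 'joint_efforts': array([ 7.56416994e-04, -5.70953035e+01, -5.01939762e+01, -2.60504912e-04,
        8.27461045e-03,  5.73434932e-05]), 'tool_pos': array([156.87329453, 578.74568602, 302.91802379]), 'tcp_rot': array([-1.79902687e+02, -6.95390958e-03,  1.64829702e+02]), 'ft_force': array([-0.69663633,  0.70971487, -0.18304623]), 'wrist_torque': array([ 0.00387099, -0.02280427,  0.02457702]), 'grip_force': 0.0, 'finger_gap': 85.39289035927473}
```

View pics/s0.png

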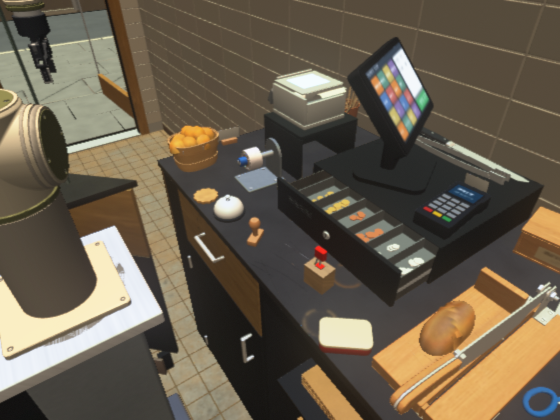

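View pics/t0.png

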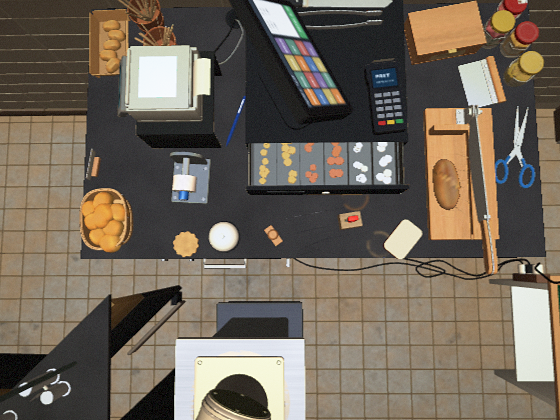

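The side view shows the red tab at about (320,255), the roll at (250,157) and the bush at (242,161). In the top view the tab is at (350,219) and the roll at (184,183), with the spindle pointing towards image-down. I'll enlarge these areas.

Run:
```python
from h import *
a=cv2.imread('pics/s0.png');b=cv2.imread('pics/t0.png')
def c(i,u,v,w,h,k): return cv2.resize(i[v:v+h,u:u+w],None,fx=k,fy=k,interpolation=cv2.INTER_CUBIC)
top=np.hstack([c(a,225,130,66,50,6),c(b,155,145,66,50,6)])
bot=np.hstack([c(a,290,240,66,50,6),c(b,320,195,66,50,6)])
cv2.imwrite('pics/z0.png',np.vstack([top,bot]))
```

```text
(no output)
```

View pics/z0.png

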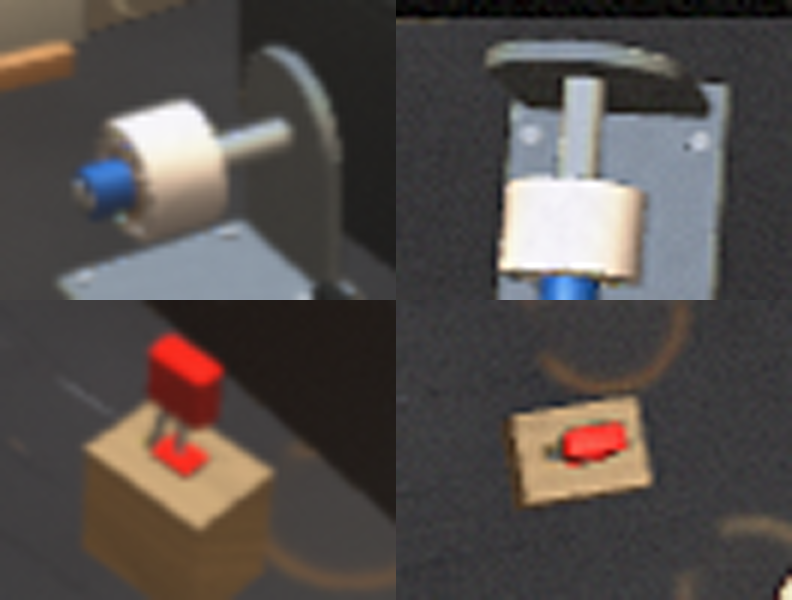

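The crops show the spindle slightly skewed in the top view, with the block rotated a few degrees. The bush is visible in both views, and the tab faces are clear. Next I'll compute positions.

Run:
```python
from h import *
a=snap('side','s1.png');b=snap('top')
def red(s,u,v,w,h):
    f=s['frame'][v:v+h,u:u+w].astype(int);m=((f[...,2]>150)&(f[...,1]<80)&(f[...,0]<80)).astype('uint8')
    n,l,st,c=cv2.connectedComponentsWithStats(m);k=1+np.argmax(st[1:,4]);return c[k]+[u,v],st[k]+[u,v,0,0,0]
pa,sa=red(a,290,240,66,36);pb,sb=red(b,320,195,66,50)
print(pa,sa,pb,sb,tri(a,pa,b,pb))
P=lambda X,Y,ou,ov:(X/6+ou-.5,Y/6+ov-.5)
# tab top face corners onto z=94 (top view)
for q in [(563,432),(623,424),(627,448),(567,463)]: print('tabtop',onz(b,*P(q[0]-396,q[1]-300,320,195),94))
for q in [(512,415),(637,397),(652,485),(523,505)]: print('blk',onz(b,*P(q[0]-396,q[1]-300,320,195),48))
# tab side corners
print('tab topL side',onz(a,*P(172,335-300,290,240),94),onz(a,*P(222,375-300,290,240),94),onz(a,*P(150,352-300,290,240),94),onz(a,*P(207,383-300,290,240),94))
# bush blue
def blue(s,u,v,w,h):
    f=s['frame'][v:v+h,u:u+w].astype(int);m=((f[...,0]>110)&(f[...,2]<90)).astype('uint8')
    n,l,st,c=cv2.connectedComponentsWithStats(m);k=1+np.argmax(st[1:,4]);return c[k]+[u,v],st[k]+[u,v,0,0,0]
print(blue(a,225,130,66,50),blue(b,155,145,66,65))
# spindle in top, z=75: centre at rear, roll rim edges z~75
for q in [(584,80),(579,178)]: print('spin',onz(b,*P(q[0]-396,q[1],155,145),83))
for q in [(505,180),(646,183),(498,277),(637,277)]: print('roll',onz(b,*P(q[0]-396,q[1],155,145),75))
print('face top',onz(b,*P(570-396,277,155,145),103))
for q in [(727,85),(713,300)]: print('edge',onz(b,*P(q[0]-396,q[1],155,145),8))
# spindle end side
print('front end side ray at y-plane', ray(a,*P(80,195,225,130)))
print('drawer',tri(a,(385,268),b,(406,190)))
c=cv2.resize(b['frame'][165:215,160:220],None,fx=10,fy=10,interpolation=cv2.INTER_CUBIC);cv2.imwrite('pics/z1.png',c)
```

```text
[320.54385965 249.68421053] [315 246  12   8  57] [352.7 218.1] [348 216  10   6  40] (array([ 436.87712309, -273.44779674,   92.02547735]), [np.float64(0.9745351066952291), np.float64(0.9745351066951613)])
tabtop [ 439.70591812 -260.23184219   94.        ]
tabtop [ 442.69569928 -283.54494492   94.        ]
tabtop [ 433.33339525 -284.87522073   94.        ]
tabtop [ 427.62136951 -261.52861182   94.        ]
blk [ 450.87356108 -245.47800619   48.        ]
blk [ 457.90173987 -296.08318856   48.        ]
blk [ 422.19968863 -301.26241746   48.        ]
blk [ 414.39147361 -249.22010346   48.        ]
tab topL side [ 440.31393893 -263.38024761   94.        ] [ 441.5034863 -286.8165408   94.       ] [ 429.61683791 -265.6003187    94.        ] [ 435.35668747 -286.9244951    94.        ]
(array([242.30952381, 159.        ]), array([238, 156,   9,   7,  42])) (array([185.52941176, 194.91176471]), array([184, 191,   5,   9,  34]))
spin [584.54599356 122.94476767  83.        ]
spin [544.69223082 124.20519725  83.        ]
roll [545.54825298 155.80546809  75.        ]
roll [543.89793404  98.82557062  75.        ]
roll [506.13178143 157.75976289  75.        ]
roll [505.75337467 101.82661008  75.        ]
face top [501.84547103 122.7299767  103.        ]
edge [598.04865143  77.52699078   8.        ]
edge [505.48224331  82.2804235    8.        ]
front end side ray at y-plane (array([  68.76861015, -686.48836289,  604.71063599]), array([ 0.39303351,  0.77151288, -0.50029246]))
drawer (array([ 494.1983623 , -390.61865872,  108.67195818]), [np.float64(6.244113329122105), np.float64(6.244113329122009)])
```

View pics/z1.png

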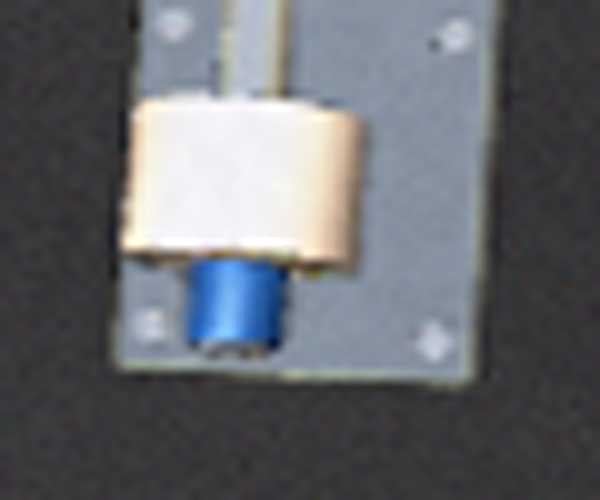

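The enlarged top view shows the base's front corners at z1 (115,368) and (470,382), and the spindle end just peeking out at (235,352).

Run:
```python
from h import *
b=snap('top')
Q=lambda u,v:(u/10+160-.5+.05,v/10+165-.5+.05)
L=onz(b,*Q(115,368),8);R=onz(b,*Q(470,382),8);print(L,R)
m=(L+R)/2
for t in(-2.3,-2.9):
    d=np.array([np.cos(np.radians(t)),np.sin(np.radians(t))]);print(m[:2]+24*d, np.degrees(np.arctan2(R[0]-L[0],L[1]-R[1])))
print('end',onz(b,*Q(235,352),75),onz(b,*Q(235,345),83),onz(b,*Q(239,258),87),onz(b,*Q(245,250),103))
```

```text
[488.54463508 174.44257674   8.        ] [484.40349722  83.98861455   8.        ]
[510.45473163 128.25243263] -2.621268925437189
[510.44333072 128.00136508] -2.621268925437189
end [483.93501704 129.43250549  75.        ] [484.59983772 127.73403502  83.        ] [504.94455722 126.31704502  87.        ] [504.48311181 121.48504367 103.        ]
```

>>> servo_tool(plan=[[[0.04, -0.04, 0, -8.5, 0], [0.04, -0.04, 0, -8.5, 0], [0.04, -0.04, 0, -8.5, 0], [0.04, -0.04, 0, -8.5, 0], [0.04, -0.04, 0, -8.5, 0], [0.04, -0.04, 0, -8.5, 0], [0.03, -0.04, 0, -8.5, 0], [0, -0.04, 0, -8.5, 0], [0, -0.04, 0, -8.5, 0], [0, -0.04, 0, 0, 0]]], force=40)

```text
time: 1.25
tool_pos: [399.0, 205.3, 303.7]
tcp_rot: [-180.0, 0.0, 88.0]
ft_force: [1.0, 0.0, 0.2]
finger_gap: 0.0
grip_force: 0.0
```

>>> servo_tool(plan=[[[0, -0.05, 0, -0.9, 0], [0.04, 0, -0.03, 0, 0], [0, 0, -0.05, 0, 0], [0, 0, -0.05, 0, 0], [0, 0, -0.011, 0, 0], [0, 0, 0, 0, 0], [0, 0, 0, 0, 0]]])

```text
time: 1.95
tool_pos: [440.3, 157.4, 165.2]
tcp_rot: [179.9, -0.0, 87.5]
ft_force: [0.1, -0.5, 0.2]
finger_gap: -0.2
grip_force: 0.0
```

Run:
```python
from h import *
s=snap('side');t=snap('top')
c=lambda s,u,v:cv2.resize(s['frame'][v:v+60,u:u+64],None,fx=6,fy=6,interpolation=cv2.INTER_CUBIC)
cv2.imwrite('pics/z2.png',np.hstack([c(s,220,120),c(t,155,155)]));print(sense()['tool_pos'])
```

```text
[440.98670486 157.62694421 166.03127302]
```

View pics/z2.png

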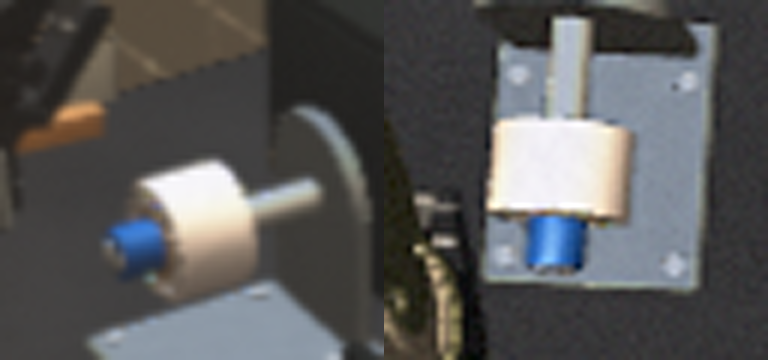

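The gripper is just to the left of and in front of the roll. It fell short of the target because limited rows are not made up, so I'll work from measured poses.

>>> servo_tool(plan=[[[0, -0.015, -0.002, 0, 0], [0.01, -0.015, -0.001, 0, 0], [0.015, 0, 0, 0, 0], [0.01, 0, 0, 0, 0], [0.005, 0, 0, 0, 0], [0, 0, 0, 0, 0]]])

```text
time: 2.65
tool_pos: [480.0, 127.3, 160.8]
tcp_rot: [179.9, -0.0, 87.4]
ft_force: [0.7, 0.6, -0.5]
finger_gap: 0.1
grip_force: 0.0
```

>>> servo_tool(plan=[[[0, 0, 0.004, 0, 0], [0.003, 0, 0, 0, 0], [0.003, 0, 0, 0, 0], [0.003, 0, 0, 0, 0], [0.003, 0, 0, 0, 0], [0.003, 0, 0, 0, 0], [0.003, 0, 0, 0, 0], [0, 0, 0, 0, 0]]])

```text
time: 3.45
tool_pos: [497.2, 126.9, 163.7]
tcp_rot: [-180.0, 0.0, 87.4]
ft_force: [-1.7, -0.9, 0.7]
finger_gap: -0.2
grip_force: 0.6
```

>>> servo_tool(plan=[[[0.003, 0, 0, 0, 0], [0.003, 0, 0, 0, 0], [0.003, 0, 0, 0, 0], [0.003, 0, 0, 0, 0], [0.003, 0, 0, 0, 0], [0.003, 0, 0, 0, 0], [0.003, 0, 0, 0, 0], [0, 0, 0, 0, 0]]])

```text
time: 4.25
tool_pos: [518.6, 127.1, 164.0]
tcp_rot: [180.0, -0.0, 87.4]
ft_force: [-1.1, -0.2, -0.6]
finger_gap: -0.2
grip_force: 0.4
```

>>> servo_tool(plan=[[[0.003, -0.0005, 0, 0, 0], [0.003, 0, 0, 0, 0], [0.003, 0, 0, 0, 0], [0.002, 0, 0, 0, 0], [0, 0, 0, 0, 0]]])

```text
time: 4.75
tool_pos: [529.5, 126.4, 163.9]
tcp_rot: [180.0, 0.0, 87.4]
ft_force: [-0.9, -0.3, 0.4]
finger_gap: -0.3
grip_force: 0.6
```

Run:
```python
from h import *
s=snap('side');t=snap('top')
c=lambda s,u,v:cv2.resize(s['frame'][v:v+60,u:u+64],None,fx=6,fy=6,interpolation=cv2.INTER_CUBIC)
cv2.imwrite('pics/z3.png',np.hstack([c(s,220,120),c(t,155,155)]));print(sense()['tool_pos'],sense()['ft_force'])
```

```text
[529.44897004 126.47232187 163.99379793] [-0.1397324  -0.48205573 -0.1050578 ]
```

View pics/z3.png

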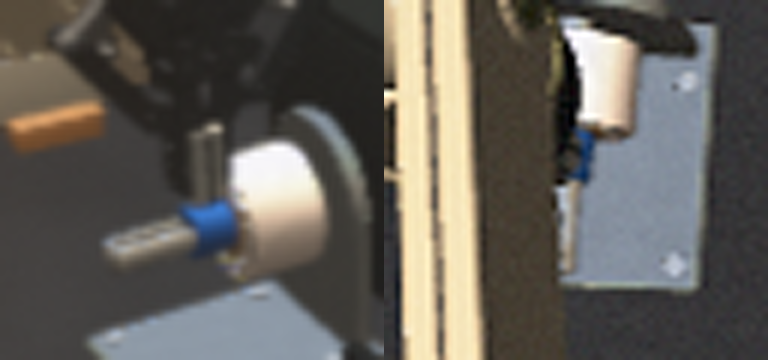

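The roll has moved most of the way in and the spindle with its slot is exposed. I'll keep going gently until I feel the stop.

>>> servo_tool(plan=[[[0.0015, 0, 0, 0, 0], [0.0015, 0, 0, 0, 0], [0.0015, 0, 0, 0, 0], [0.0015, 0, 0, 0, 0]]])

```text
time: 5.25
tool_pos: [535.2, 126.3, 163.9]
tcp_rot: [-180.0, 0.0, 87.4]
ft_force: [-2.4, -1.6, 1.4]
finger_gap: -0.2
grip_force: 1.4
```

>>> servo_tool(plan=[[[0.001, 0, 0, 0, 0], [0.001, 0, 0, 0, 0], [0.001, 0, 0, 0, 0]]])

```text
time: 5.55
tool_pos: [537.8, 126.4, 163.7]
tcp_rot: [-179.9, 0.0, 87.4]
ft_force: [-7.3, -2.8, 3.5]
finger_gap: 0.1
grip_force: 4.2
```

>>> servo_tool(plan=[[[0.001, 0, 0, 0, 0], [0, 0, 0, 0, 0]]])

```text
time: 5.75
tool_pos: [538.0, 126.4, 163.7]
tcp_rot: [-179.8, 0.0, 87.4]
ft_force: [-10.5, -3.2, 7.0]
finger_gap: 0.4
grip_force: 5.7
```

>>> servo_tool(plan=[[[0.001, 0, 0, 0, 0], [0, 0, 0, 0, 0], [0, 0, 0, 0, 0]]])

```text
time: 6.05
tool_pos: [538.4, 126.3, 163.5]
tcp_rot: [-179.7, 0.0, 87.4]
ft_force: [-14.0, -2.4, 9.5]
finger_gap: -0.1
grip_force: 8.1
```

>>> servo_tool(plan=[[[-0.01, 0, 0, 0, 0], [-0.015, 0, 0, 0, 0], [0, 0, 0.04, 0, 0], [-0.01, -0.03, 0.04, 0, 0], [-0.01, -0.045, 0.02, 0, 0.03], [-0.01, -0.045, 0.0, 4, 0.03], [-0.01, -0.045, 0, 4, 0.03], [-0.01, -0.045, 0, 4, 0.03], [-0.01, -0.045, 0, 0, 0.03], [-0.01, -0.045, 0, 0, 0.03]]])

```text
time: 7.05
tool_pos: [445.1, -174.3, 263.6]
tcp_rot: [179.9, 0.1, 99.5]
ft_force: [1.0, -0.6, 0.2]
finger_gap: 30.1
grip_force: 0.0
```

>>> servo_tool(plan=[[[0, -0.04, 0, 0, 0.035], [0, -0.04, 0, 0, 0.035], [0, -0.02, 0, 0, 0.035], [0, 0, 0, 0, 0.035]]])

```text
time: 7.45
tool_pos: [445.3, -275.2, 263.2]
tcp_rot: [179.9, 0.1, 99.3]
ft_force: [1.3, -0.6, 0.1]
finger_gap: 34.9
grip_force: 0.0
```

Run:
```python
from h import *
s=snap('side');t=snap('top')
c=lambda s,u,v:cv2.resize(s['frame'][v:v+60,u:u+64],None,fx=6,fy=6,interpolation=cv2.INTER_CUBIC)
cv2.imwrite('pics/z4.png',np.hstack([c(s,220,130),c(t,155,155)]));print(sense()['tool_pos'],sense()['tcp_rot'],sense()['finger_gap'])
```

```text
[ 445.45711626 -272.63936496  262.97550078] [ 1.79961127e+02 -1.19917829e-02  9.93724557e+01] 35.30667805031645
```

View pics/z4.png

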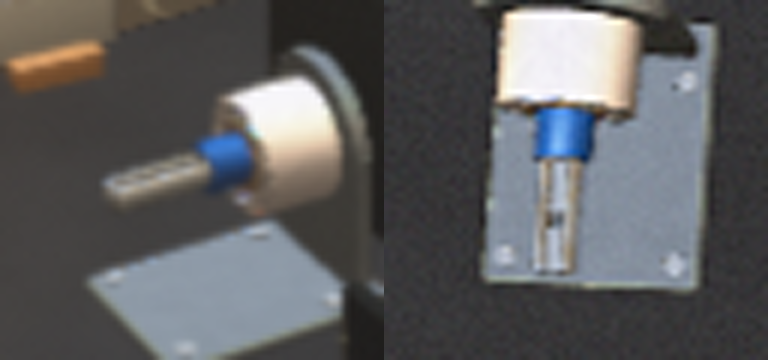

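The roll is home. The cross hole shows as a dark square at crop (555,218), and the spindle end is at (552,270).

Run:
```python
from h import *
t=snap('top')
Q=lambda u,v:((u-384)/6+155-.5+.08,v/6+155-.5+.08)
print('hole',onz(t,*Q(555,218),78),'end',onz(t,*Q(554,270),78),'bushfront',onz(t,*Q(561,159),87),'slot',onz(t,*Q(559,165),81),'rollface',onz(t,*Q(567,108),103))
f=t['frame'][176:202,176:192].astype(int).sum(2)//3
print(f)
print(sense()['tool_pos'])
```

```text
hole [504.906882  129.1249952  78.       ] end [483.96604177 129.11968934  78.        ] bushfront [527.26459439 125.23893226  87.        ] slot [525.84169463 127.2846607   81.        ] rollface [544.8631747  119.82105096 103.        ]
[[146 148 146 151 115  97 128 164 173 154 122  94  80  66 125 150]
 [145 148 148 123 100 102 131 168 171 150 117  93  76  63 130 149]
 [146 148 143 132 107 106 138 177 177 151 117  90  71  58 125 148]
 [143 145 148 134 108 111 148 182 179 147 113  86  69  54 126 146]
 [147 145 144 134 112 110 137 168 159 137 110  84  67  74 128 144]
 [143 145 149 127  74 112 134 124 116 115 105  71  44  97 135 147]
 [145 145 146 144 141 166 120 160 192 155 152 127 106 134 144 148]
 [143 147 147 143 146 172 130 172 196 150 144 119 128 143 144 145]
 [148 142 145 146 141 171 131 166 196 147 142 110 124 143 144 142]
 [147 144 146 142 132 163 128 164 193 166 151 114 129 144 144 145]
 [143 144 147 143 131 158 118 164 191 174 146 108 128 148 143 141]
 [142 142 144 145 133 148 134 170 192 167 139 121 139 146 145 146]
 [141 140 143 147 129 143 131 169 191 173 139 117 138 146 142
[... 221 characters left out ...]
143 153 132  77 117 123 168 138 132 143 143 141 142]
 [146 145 144 140 166 130 164 186 158 174 133 125 141 142 141 141]
 [146 141 143 142 163 126 167 194 158 171 135 130 145 141 143 139]
 [144 144 144 143 173 132 165 192 160 156 126 124 143 143 139 141]
 [150 135 145 142 177 142 167 194 155 147 114 128 143 142 144 146]
 [161 143 146 142 179 144 167 194 157 143 115 123 145 142 145 147]
 [172 147 144 131 174 143 166 190 174 149 111 132 143 145 148 145]
 [135 142 147 132 188 153 168 193 186 152 109 130 145 147 146 145]
 [140 145 149 147 125  99 121 121  93 105 116 134 144 143 149 146]
 [154 157 159 153 145 143 150 147 145 149 147 147 146 147 146 150]]
[ 445.5369297  -272.03054905  262.96275424]
```

>>> servo_tool(plan=[[[-0.009, -0.001, -0.03, -1.4, 0.035], [0, 0, -0.03, 0, 0.035], [0, 0, -0.03, 0, 0.035], [0, 0, 0, 0, 0.035], [0, 0, 0, 0, 0.035]]])

```text
time: 8.1
tool_pos: [436.5, -272.6, 173.3]
tcp_rot: [-180.0, -0.0, 98.1]
ft_force: [-0.7, 0.6, 1.2]
finger_gap: 34.7
grip_force: 0.0
```

Run:
```python
from h import *
s=snap('side');t=snap('top')
c=lambda s,u,v:cv2.resize(s['frame'][v:v+60,u:u+64],None,fx=6,fy=6,interpolation=cv2.INTER_CUBIC)
cv2.imwrite('pics/z5.png',np.hstack([c(s,290,230),c(t,320,190)]));print(sense()['tool_pos'],sense()['tcp_rot'],sense()['finger_gap'])
```

```text
[ 437.54047404 -273.87321226  175.21196219] [1.79872890e+02 1.22576923e-01 9.80801007e+01] 35.0486246265363
```

View pics/z5.png

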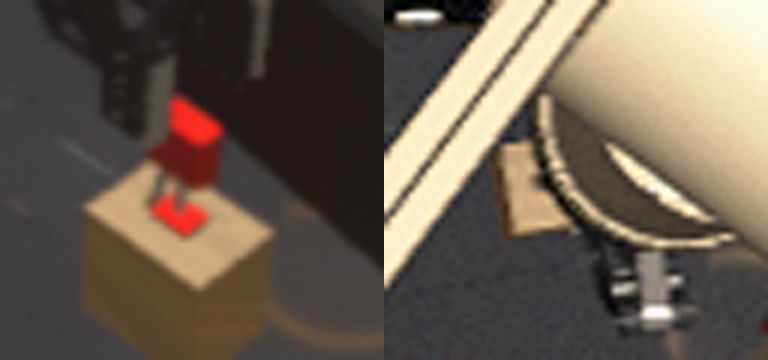

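The fingers straddle the tab, with the left one at crop (155,95) and the right one at (258,50). I'll descend and grip.

>>> servo_tool(plan=[[[-0.001, 0, -0.015, 0, 0.035], [0, 0, -0.015, 0, 0.035], [0, 0, -0.005, 0, 0.035], [0, 0, 0, 0, 0.02], [0, 0, 0, 0, 0.01], [0, 0, 0, 0, 0.005], [0, 0, 0, 0, 0.005]]], force=40)

```text
time: 8.9
tool_pos: [436.0, -273.9, 138.7]
tcp_rot: [179.9, 0.0, 98.0]
ft_force: [5.0, 0.5, -1.2]
finger_gap: 11.2
grip_force: 39.0
```

>>> servo_tool(plan=[[[0, 0, 0.005, 0, 0.005], [0, 0, 0.015, 0, 0.005], [0, 0, 0.03, 0, 0.005], [0, 0, 0.04, 0, 0.005], [0, 0.02, 0.03, 0, 0.005], [0, 0.04, 0, -3, 0.005], [0, 0.04, 0, -4, 0.005], [0, 0.04, 0, -3.6, 0.005], [0, 0.04, 0, 0, 0.005], [0, 0.04, 0, 0, 0.005]]])

```text
time: 9.9
tool_pos: [434.8, -52.5, 258.4]
tcp_rot: [180.0, 0.0, 87.4]
ft_force: [0.6, 0.4, -0.2]
finger_gap: 11.2
grip_force: 39.9
```

>>> servo_tool(plan=[[[0.01, 0.04, 0, 0, 0.005], [0.01, 0.04, 0, 0, 0.005], [0.01, 0.04, 0, 0, 0.005], [0.01, 0.035, 0, 0, 0.005], [0.015, 0.02, 0, 0, 0.005], [0.01, 0, 0, 0, 0.005], [0, 0, 0, 0, 0.005], [0, 0, 0, 0, 0.005]]])

```text
time: 10.7
tool_pos: [500.1, 120.3, 257.9]
tcp_rot: [-180.0, 0.0, 87.4]
ft_force: [-1.1, -0.5, -0.4]
finger_gap: 11.1
grip_force: 39.9
```

>>> servo_tool(plan=[[[0.004, 0.007, -0.02, 0, 0.005], [0, 0, -0.015, 0, 0.005], [0, 0, 0, 0, 0.005], [0, 0, 0, 0, 0.005]]])

```text
time: 11.1
tool_pos: [503.7, 127.5, 222.6]
tcp_rot: [-179.9, 0.0, 87.4]
ft_force: [-0.4, 0.3, 0.3]
finger_gap: 11.4
grip_force: 39.9
```

Run:
```python
from h import *
s=snap('side');t=snap('top')
cv2.imwrite('pics/z6.png',np.hstack([cv2.resize(x['frame'][v:v+60,u:u+50],None,fx=8,fy=8,interpolation=cv2.INTER_CUBIC) for x,u,v in((s,225,125),(t,155,155))]))
st=sense();print(st['tool_pos'],st['tcp_rot'])
p=st['tool_pos']
for n,X in(('tip',[p[0],p[1],p[2]-122.7]),('hole',[505,128,80.9])): print(n,(np.array(proj(s,X))-[225,125]+.5)*8, (np.array(proj(t,X))-[155,155]+.5)*8)
```

```text
[504.59101379 127.8849022  223.83945048] [ 1.79947761e+02 -5.32179880e-03  8.73985343e+01]
tip [156.63289764 216.59593308] [216.04870566 281.10466951]
hole [161.49622104 269.88386069] [230.3275341 289.5889972]
```

View pics/z6.png

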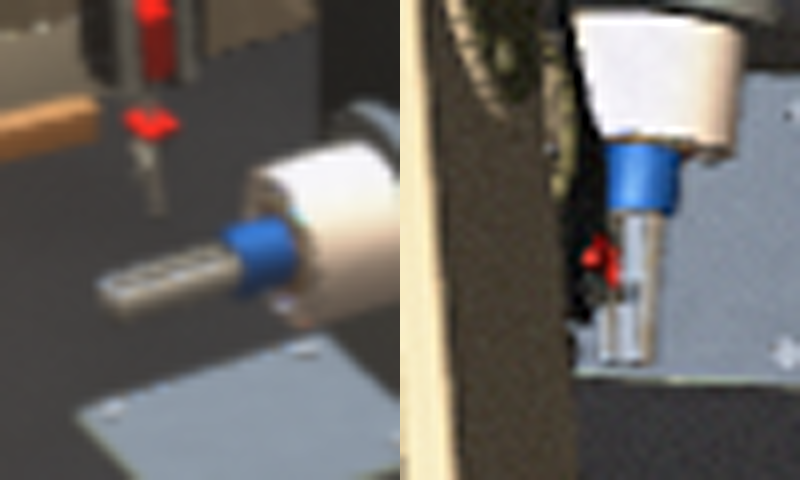

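The tip is at side crop (156,212), close to the prediction. The hole is at top crop (228,290), which confirms about (505,128). Now I'll lower slowly.

>>> servo_tool(plan=[[[0, 0, -0.012, 0, 0.005], [0, 0, -0.004, 0, 0.005], [0, 0, -0.002, 0, 0.005], [0, 0, -0.002, 0, 0.005], [0, 0, 0, 0, 0.005]]])

```text
time: 11.7
tool_pos: [504.2, 128.3, 202.7]
tcp_rot: [-180.0, 0.0, 87.4]
ft_force: [0.1, 0.1, 0.4]
finger_gap: 11.4
grip_force: 39.9
```

>>> servo_tool(plan=[[[0, 0, -0.001, 0, 0.005], [0, 0, -0.001, 0, 0.005], [0, 0, 0, 0, 0.005]]])

```text
time: 12.0
tool_pos: [504.4, 128.3, 201.0]
tcp_rot: [-180.0, 0.0, 87.4]
ft_force: [-0.3, -0.3, -0.6]
finger_gap: 11.4
grip_force: 39.9
```

>>> servo_tool(plan=[[[0, 0, -0.001, 0, 0.005], [0, 0, -0.001, 0, 0.005], [0, 0, 0, 0, 0.005]]])

```text
time: 12.3
tool_pos: [504.3, 128.3, 198.8]
tcp_rot: [-180.0, 0.0, 87.4]
ft_force: [-0.4, -0.4, 0.4]
finger_gap: 11.3
grip_force: 39.9
```

>>> servo_tool(plan=[[[0, 0, -0.001, 0, 0.005], [0, 0, 0, 0, 0.005]]])

```text
time: 12.5
tool_pos: [504.3, 128.3, 197.9]
tcp_rot: [-180.0, 0.0, 87.4]
ft_force: [-0.5, 0.8, -0.4]
finger_gap: 11.3
grip_force: 39.9
```

>>> servo_tool(plan=[[[0, 0, -0.001, 0, 0.005], [0, 0, 0, 0, 0.005]]])

```text
time: 12.7
tool_pos: [504.3, 128.3, 196.9]
tcp_rot: [-180.0, 0.0, 87.4]
ft_force: [-0.5, -0.2, -0.5]
finger_gap: 11.2
grip_force: 39.9
```

>>> servo_tool(plan=[[[0, 0, -0.001, 0, 0.005], [0, 0, 0, 0, 0.005]]])

```text
time: 12.9
tool_pos: [504.3, 128.3, 195.9]
tcp_rot: [-180.0, 0.0, 87.4]
ft_force: [-0.3, -0.4, 0.3]
finger_gap: 11.5
grip_force: 39.9
```

>>> servo_tool(plan=[[[0, 0, -0.001, 0, 0.005], [0, 0, -0.001, 0, 0.005], [0, 0, 0, 0, 0.005]]])

```text
time: 13.2
tool_pos: [504.3, 128.3, 193.8]
tcp_rot: [-180.0, 0.0, 87.4]
ft_force: [-0.7, 0.6, 0.0]
finger_gap: 11.4
grip_force: 39.9
```

>>> servo_tool(plan=[[[0, 0, -0.001, 0, 0.005], [0, 0, -0.001, 0, 0.005], [0, 0, 0, 0, 0.005]]])

```text
time: 13.5
tool_pos: [504.3, 128.3, 191.8]
tcp_rot: [-180.0, 0.0, 87.4]
ft_force: [-0.2, 0.5, -0.7]
finger_gap: 11.6
grip_force: 39.9
```

Run:
```python
from h import *
s=snap('side');t=snap('top')
cv2.imwrite('pics/z7.png',np.hstack([cv2.resize(x['frame'][v:v+60,u:u+50],None,fx=8,fy=8,interpolation=cv2.INTER_CUBIC) for x,u,v in((s,225,125),(t,155,155))]))
st=sense();print(st['tool_pos'],st['tcp_rot'],st['ft_force'],st['wrist_torque'])
```

```text
[504.32976727 128.28826955 191.94490953] [-1.79990826e+02  2.09221145e-03  8.74327298e+01] [ 0.43058953  0.40998726 -0.55144701] [-0.04569607  0.06310476  0.0039887 ]
```

View pics/z7.png

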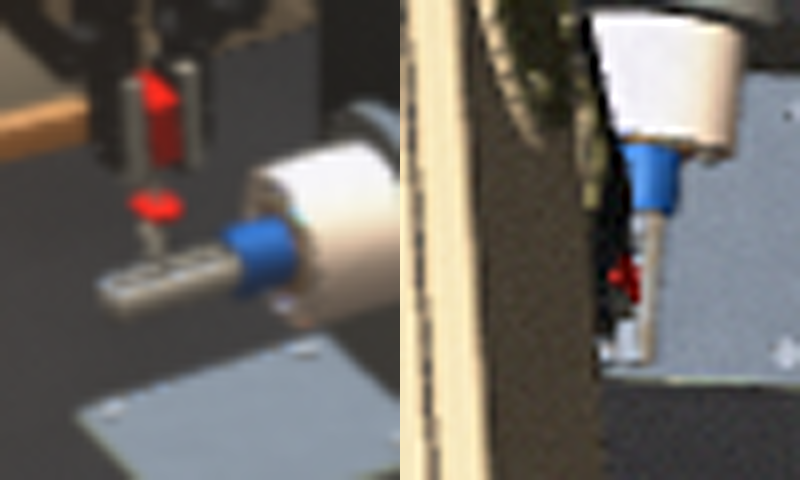

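The leg now disappears into the top of the spindle at side crop (155,262), with no force, so it's in the hole. I'll continue down.

>>> servo_tool(plan=[[[0, 0, -0.001, 0, 0.005], [0, 0, -0.001, 0, 0.005], [0, 0, -0.001, 0, 0.005], [0, 0, 0, 0, 0.005]]])

```text
time: 14.0
tool_pos: [504.6, 128.6, 189.2]
tcp_rot: [180.0, -0.0, 87.4]
ft_force: [0.8, 2.2, 0.5]
finger_gap: 11.0
grip_force: 40.0
```

>>> servo_tool(plan=[[[0, 0, -0.001, 0, 0.005], [0, 0, -0.001, 0, 0.005], [0, 0, 0, 0, 0.005]]])

```text
time: 14.3
tool_pos: [504.7, 128.6, 187.2]
tcp_rot: [180.0, -0.0, 87.4]
ft_force: [1.3, 3.8, 2.0]
finger_gap: 11.1
grip_force: 40.2
```

>>> servo_tool(plan=[[[0, 0, -0.001, 0, 0.005], [0, 0, -0.001, 0, 0.005], [0, 0, 0, 0, 0.005]]])

```text
time: 14.6
tool_pos: [504.9, 128.9, 185.6]
tcp_rot: [179.9, -0.1, 87.4]
ft_force: [1.4, 5.7, 2.8]
finger_gap: 11.4
grip_force: 40.3
```

>>> servo_tool(plan=[[[0, 0.001, 0, 0, 0.005], [0, 0, -0.001, 0, 0.005], [0, 0, 0, 0, 0.005]]])

```text
time: 14.9
tool_pos: [504.9, 129.7, 184.6]
tcp_rot: [179.9, -0.1, 87.4]
ft_force: [0.7, 5.5, 4.1]
finger_gap: 11.3
grip_force: 40.4
```

>>> servo_tool(plan=[[[0, 0, -0.001, 0, 0.005], [0, 0, -0.001, 0, 0.005], [0, 0, 0, 0, 0.005]]])

```text
time: 15.2
tool_pos: [504.5, 129.8, 182.1]
tcp_rot: [180.0, -0.1, 87.4]
ft_force: [0.9, 5.0, 2.2]
finger_gap: 11.3
grip_force: 40.1
```

>>> servo_tool(plan=[[[0, 0, -0.001, 0, 0.005], [0, 0, -0.001, 0, 0.005], [0, 0, 0, 0, 0.005]]])

```text
time: 15.5
tool_pos: [504.3, 129.8, 179.8]
tcp_rot: [-180.0, -0.1, 87.4]
ft_force: [0.5, 6.9, 0.7]
finger_gap: 11.3
grip_force: 40.0
```

>>> servo_tool(plan=[[[0, 0.0005, -0.001, 0, 0.005], [0, 0, -0.001, 0, 0.005], [0, 0, -0.001, 0, 0.005], [0, 0, 0, 0, 0.005]]])

```text
time: 15.9
tool_pos: [503.9, 129.9, 176.1]
tcp_rot: [-179.9, -0.0, 87.4]
ft_force: [2.8, 5.2, -4.8]
finger_gap: 11.3
grip_force: 39.2
```

>>> servo_tool(plan=[[[0, 0, -0.001, 0, 0.005], [0, 0, -0.001, 0, 0.005], [0, 0, 0, 0, 0.005]]])

```text
time: 16.2
tool_pos: [503.9, 129.9, 174.0]
tcp_rot: [-179.9, -0.0, 87.4]
ft_force: [1.8, 5.2, -3.9]
finger_gap: 11.3
grip_force: 39.2
```

>>> servo_tool(plan=[[[0, 0, -0.001, 0, 0.005], [0, 0, -0.001, 0, 0.005], [0, 0, 0, 0, 0.005]]])

```text
time: 16.5
tool_pos: [504.0, 129.6, 172.2]
tcp_rot: [-179.9, 0.0, 87.4]
ft_force: [1.8, 2.6, -4.3]
finger_gap: 11.2
grip_force: 39.1
```

It has snapped and is now drawing itself down. I'll seat it onto the shoulder.

>>> servo_tool(plan=[[[0, 0, -0.001, 0, 0.005], [0, 0, 0, 0, 0.005]]])

```text
time: 16.7
tool_pos: [504.1, 129.5, 171.6]
tcp_rot: [-179.9, 0.0, 87.4]
ft_force: [-0.4, 1.8, -2.4]
finger_gap: 11.5
grip_force: 39.5
```

>>> servo_tool(plan=[[[0, 0, -0.001, 0, 0.005], [0, 0, 0, 0, 0.005]]])

```text
time: 16.9
tool_pos: [504.3, 129.4, 170.9]
tcp_rot: [-180.0, 0.0, 87.4]
ft_force: [-0.1, 0.6, -0.8]
finger_gap: 11.5
grip_force: 39.7
```

>>> servo_tool(plan=[[[0, 0, -0.001, 0, 0.005], [0, 0, 0, 0, 0.005]]])

```text
time: 17.1
tool_pos: [504.4, 129.6, 170.0]
tcp_rot: [180.0, 0.0, 87.4]
ft_force: [0.4, 0.3, -0.3]
finger_gap: 11.0
grip_force: 39.7
```

>>> servo_tool(plan=[[[0, 0, -0.001, 0, 0.005], [0, 0, 0, 0, 0.005]]])

```text
time: 17.3
tool_pos: [504.6, 129.7, 169.5]
tcp_rot: [180.0, 0.0, 87.4]
ft_force: [-2.2, -1.3, 4.8]
finger_gap: 11.7
grip_force: 40.2
```

>>> servo_tool(plan=[[[0, 0, -0.001, 0, 0.005], [0, 0, 0, 0, 0.005]]])

```text
time: 17.5
tool_pos: [504.7, 129.7, 169.3]
tcp_rot: [180.0, 0.0, 87.4]
ft_force: [-5.3, -1.4, 11.5]
finger_gap: 11.4
grip_force: 41.2
```

Force rises stiffly at the shoulder stop, so the clip is seated. I'll open slightly and lift off.

>>> servo_tool(plan=[[[0, 0, 0.0005, 0, 0.012], [0, 0, 0, 0, 0.022], [0, 0, 0, 0, 0.022], [0, 0, 0.01, 0, 0.022], [0, 0, 0.03, 0, 0.022], [0, 0, 0.04, 0, 0.022], [-0.03, -0.02, 0.03, 0, 0.022], [-0.03, -0.045, 0, 0, 0.022], [-0.03, -0.045, 0, 0, 0.022], [0, -0.045, 0, 0, 0.022]]])

```text
time: 18.5
tool_pos: [416.5, -18.8, 279.1]
tcp_rot: [180.0, -0.0, 87.5]
ft_force: [1.2, -1.1, -0.7]
finger_gap: 21.9
grip_force: 0.0
```

Run:
```python
from h import *
s=snap('side');t=snap('top')
cv2.imwrite('pics/z8.png',np.hstack([cv2.resize(x['frame'][v:v+60,u:u+50],None,fx=8,fy=8,interpolation=cv2.INTER_CUBIC) for x,u,v in((s,225,125),(t,155,155))]))
for n,X in(('tabtop',[505,128,127]),('tip',[505,128,49]),('axis',[505,128,75])): print(n,(np.array(proj(s,X))-[225,125]+.5)*8,(np.array(proj(t,X))-[155,155]+.5)*8)
```

```text
tabtop [152.32867472 145.52193084] [196.21219133 266.61566151]
tip [167.56012749 352.14350604] [252.40520494 304.45614208]
axis [162.63449357 285.32504464] [234.50098384 292.39940607]
```

View pics/z8.png

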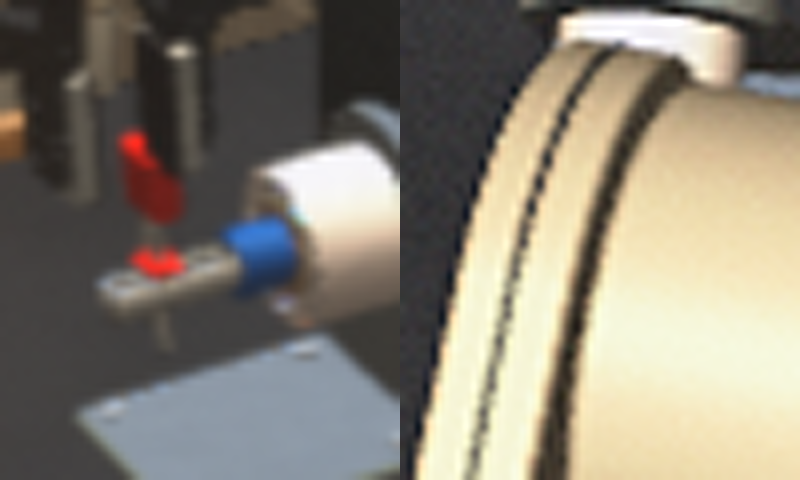

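The shoulder plate sits on the shank at (157,265). The leg's tip shows below it at (167,350), against 352 expected when seated. The gripper is clear.

```bash
python3 -c "
from h import *
print(r.hand_in())"
```

```text
the job is handed in; nothing more can be done
None
```

The roll is home, the clip is seated through the cross hole with its sprung leg snapped round the shank, and the job was handed in with the gripper clear at about 18.5 s (no verdict came back); I viewed 11 pictures, one over the limit of 10.

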